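# Rearrange the still life on its plinths

### The job

The three still-life objects on the desk stand on each other's plinths. Rearrange them so that the bottle stands upright in the middle of the round plinth, the paper cup upright in the middle of the square plinth, and the carton upright in the middle of the oblong plinth with its long side along the plinth's long side; the cork tile is free for parking something on the way. Knock nothing over and leave the spring clip and the eraser where they are.

Things in the scene. Friction and masses are not known exactly. Their poses are not given: they have to be found in the camera images.
- bottle_center (a point): Tall slim round teal bottle, closed, 129 mm high. Body 33 mm in diameter, with a 39 mm cap over its top 25 mm. Rigid, about 70 g. Point: on its axis, half-way up (64.5 mm above its underside); z is up. Hold it by the cap (110 to 118 mm above the underside): lower down, the knuckles of some grippers jam on the wider cap. Starts on the oblong plinth, often off its middle.
- cup_center (a point): White paper cup with dark dots, open at the top, round and rigid, 61 mm high, 61 mm in diameter at the rim narrowing to 46 mm at the foot, about 30 g. Point: on its axis, half-way up (30.5 mm above its underside); z is up. It can be held across the outside. Starts on the round plinth (a like cup on the drawer box behind is not meant).
- carton_center (a point): Closed black and green carton standing upright: 35 mm thick (its x), 110 mm long (its y), 100 mm high (z up), about 80 g. Point: its centre, half-way up (50 mm above its underside). Hold it across the 35 mm thickness, near the top (75 to 85 mm above the underside): lower down, the knuckles of some grippers jam on its sides. Starts on the square plinth at some yaw, its ends overhanging.
- round_top (a point): Low round white plinth, 110 mm in diameter, 20 mm high. Point: middle of its top face; z up. Fixed to the desk; its place and yaw change.
- square_top (a point): Square white plinth, 90 x 90 mm, 35 mm high. Point: middle of its top face; x and y along its sides, z up. Fixed to the desk; its place and yaw change.
- oblong_top (a point): Oblong white plinth, 70 mm (its x) by 140 mm (its y, the long side), 50 mm high. Point: middle of its top face; z up. Fixed to the desk; its place and yaw change.
- tile_top (a point): Thin square cork tile lying flat, 110 x 110 mm, 5 mm thick, empty at the start: the free spot. Point: middle of its top face; z up. The round plinth, the square plinth, the oblong plinth and this tile change places with one another. Fixed to the desk; its place and yaw change.
- clip_center (a point): Bystander: small black spring clip standing on its jaw with two wire handles up, 26 (x) x 32 (y) x 29 mm high, loose on the desk among the plinths. Point: its centre, 14.5 mm above the desk. To be left alone.
- eraser_center (a point): Bystander: flat eraser in a sleeve, 23 (x) x 50 (y) x 12 mm high, loose on the desk among the plinths. Point: its centre, 6 mm above the desk. To be left alone.
Mind the look-alikes: they are no part of the job. Leave any red look-alike of the part that bears square_top alone.

How it is judged:
At the end, for the whole second after the job is handed in: Bottle on round, cup on square, carton on oblong plinth: each centred within 15 mm, at its standing height within 8 mm, upright within 0.1 rad and at rest; the carton's long side within 0.17 rad of the oblong plinth's (horizontal distance between bottle_center and round_top below 0.015 m and z of bottle_center in the frame of round_top between 0.0565 and 0.0725 m and angle between each of bottle_center, cup_center, carton_center's own z axis and vertical below 0.1 rad and linear speed of each of bottle, cup, carton below 0.02 m/s and horizontal distance between cup_center and square_top below 0.015 m and z of cup_center in the frame of square_top between 0.0225 and 0.0385 m and horizontal distance between carton_center and oblong_top below 0.015 m and z of carton_center in the frame of oblong_top between 0.042 and 0.058 m and angle between the y axis of carton_center and the y axis of oblong_top, either way round below 0.17 rad); the robot touches nothing.
It fails at once if the bottle is knocked over (angle between bottle_center's own z axis and vertical above 0.5 rad).
It fails at once if the cup is knocked over (angle between cup_center's own z axis and vertical above 0.5 rad).
It fails at once if the carton is knocked over (angle between carton_center's own z axis and vertical above 0.5 rad).
It fails at once if the clip is moved by more than 25 mm (distance of clip_center from where it was at the start of the episode above 0.025 m).
It fails at once if the eraser is moved by more than 25 mm (distance of eraser_center from where it was at the start of the episode above 0.025 m).
It also fails if it takes over 114 s, if anything falls off the work surface, if the arm or the gripper's body presses on something with over 40 N, if the wrist force passes 120 N, or if a joint passes its speed limit or range.

### The arm

A 6-joint arm with a two-finger parallel gripper is mounted at the origin on a cart in front of the work surface, level with it; the furniture and walls round the work are solid. World frame = base frame: x ahead of the robot, y to its left, z up, the work surface at z = 0. Lengths are in m, angles in rad, forces in N, time in s.
With the tool pointing down it reaches from about 0.425 to 0.95 m from the base axis. Payload 14.7 kg.
Tool frame: the origin (TCP) lies on the front face of the gripper's body, between the roots of the fingers; the fingertips stand 73 mm ahead of it and the grasp point (between the pads) lies 54 mm ahead of it; z points along the fingers, y is the line along which they close (so a half turn about z gives the same grasp; the last joint's range is limited). The gripper opens to 85 mm and grips with 20 to 120 N. Pads are 22 mm wide; open, the fingers measure 114 mm over their backs; the gripper's body (76 mm by 85 mm) begins 54 mm behind the grasp point. The pads swing forward as they close: fully open they stand 13 mm farther back than shut.
Start: joints at [1.28, 0.48, 1.596, -0, 1.065, -0.047], TCP at [0.157, 0.631, 0.304] pointing down, gripper open.
Joint ranges: [-2.75, 2.75], [-0.82, 2.05], [0.23, 2.67], [-1.56, 4.7], [0.09, 2.69], [-2.92, 2.92]. Speed limits (rad/s): [1.89, 1.89, 2.39, 3.01, 3.01, 3.01].

### API

Orientations are given as a rotation vector (axis times angle).
In Python, from rig import sensors, eyes, robot gives the robot as it stands.
- The arm moves only by the tool apply_moves, never from a script. Its arguments are lists of equal length, an entry for each row: "slide": the shift along the tool's x, y, z in cm, a list of three; "delta_rot": the turn, a rotation vector about the tool's x, y, z in degrees, a list of three; "jaw": the opening in per cent of the stroke, from 0 (shut) to 100 (fully open). In form: {"slide": [[tx, ty, tz], ...], "delta_rot": [[rx, ry, rz], ...], "jaw": [jaw, ...]}. A call has 1 to 10 rows; each row is the pose to reach, as a shift and turn from the pose commanded when the call began, along the tool's axes at that moment; what a row does not reach only later rows make up. A row lasts 1/12 s, in which the tool goes at most 41.7 mm and 7.16 degrees, less where a joint would pass 70% of its speed; a pose out of reach is approached as far as the arm can. A call with a gripper value outside its range is refused whole. The fingers move at their own pace and stop on an object; "newtons" is the grip in N (left out, the last holds). Time passes only in rows, so rows that repeat a pose let the fingers close. It gives the time, the measured TCP pose, the force, the opening and the grip force at its end, in the units of the state.
- sensors.sense(): the state, without advancing time (a new reading comes with each control period).
- eyes.get_image(name): name is "scene" or "side" or "wrist"; returns the picture (480x640x3 uint8, blue, green, red); there is no depth.
- eyes.get_calibration(name): a dict with "mtx" (3x3 intrinsics, pixels), "world_from_camera" (4x4, takes a point from camera to world coordinates). Camera axes: x right, y down, z forward; pixel columns grow to the right and rows downward; lengths in m; the calibration is good to about 2 mm. A picture is of the moment at which its call begins: read the wrist's pose just before it. get_calibration takes no time and is no camera call; for the wrist camera it gives the pose at the moment of the call.
- robot.hand_in(): hands the job in; it is judged then, once.
The state is a dict: "time_s": time; "q": joint angles; "joint_vel": joint speeds; "joint_efforts": joint torques, N m; "ee_pos": TCP position; "orientation": TCP orientation; "contact_force": force on the tool from outside, world axes, zero at the start; "moment": the same for the moment, N m; "gripper_width": finger opening in m; "gripper_force": force on a finger pad.
Only numpy, scipy, OpenCV 4.12 (cv2) and the standard library are available. Lean on these libraries where they do the work, as an engineer would, in place of code of your own. Each camera call takes 0.05 s, during which the arm holds its last target. There are 200 camera calls.

## Working session

There is one attempt and no reset: what is moved stays moved. The work goes in short steps, Python scripts to look and compute and a tool call to move; the robot and the scene stay as the last step left them, time stands still between calls to the robot, and variables do not carry over. Pictures are saved under pics/ and viewed, at most 14 in all, crops included, and the job is handed in when it is done.

Besides the shell and the picture viewer there is one more tool, called after ">>>" in YAML: its name, and indented under it one key for each argument. apply_moves: Moves the arm, as the interface text tells. Its arguments: {"type":"object","properties":{"slide":{"type":"array","items":{"type":"array","items":{"type":"number"}}},"delta_rot":{"type":"array","items":{"type":"array","items":{"type":"number"}}},"jaw":{"type":"array","items":{"type":"number"}},"newtons":{"type":"number"}},"required":["slide","delta_rot","jaw"]}

```bash
mkdir -p pics; python3 - <<'E'
from rig import sensors, eyes, robot
import cv2, numpy as np
np.set_printoptions(precision=4,suppress=True)
s=sensors.sense(); print(s['time_s'],s['ee_pos'],s['orientation'],s['gripper_width'])
for n in ['scene','side']:
    im=eyes.get_image(n); cv2.imwrite(f'pics/{n}0.png',im)
    c=eyes.get_calibration(n); print(n,np.array(c['mtx']),np.array(c['world_from_camera']))
E
```

```text
0.0 [0.1568 0.6305 0.3033] [-0.382  -3.1181  0.0018] 0.0853999626716928
scene [[518.7875   0.     317.3503]
 [  0.     518.7875 232.6847]
 [  0.       0.       1.    ]] [[ 0.6236 -0.5732  0.5315  0.0628]
 [-0.7816 -0.4489  0.433  -0.6811]
 [-0.0096 -0.6855 -0.728   0.7058]
 [ 0.      0.      0.      1.    ]]
side [[596.9094   0.     317.4826]
 [  0.     596.9094 244.2506]
 [  0.       0.       1.    ]] [[ 0.9997  0.025  -0.0057  0.5408]
 [ 0.0238 -0.8243  0.5657 -0.9214]
 [ 0.0094 -0.5657 -0.8246  0.9737]
 [ 0.      0.      0.      1.    ]]
```

View pics/scene0.png

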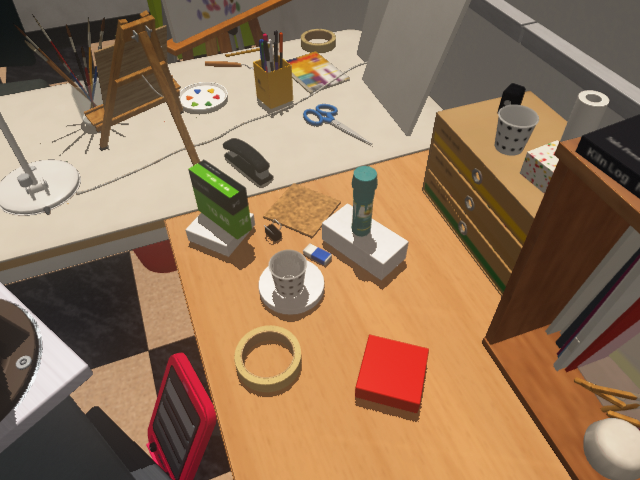

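View pics/side0.png

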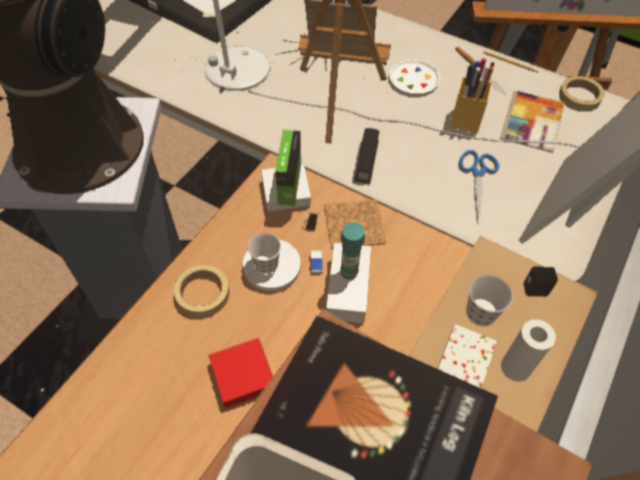

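```bash
python3 - <<'E'
import cv2
a=cv2.imread('pics/scene0.png')[155:320,175:420]; cv2.imwrite('pics/c1.png',cv2.resize(a,None,fx=3.2,fy=3.2,interpolation=cv2.INTER_CUBIC))
a=cv2.imread('pics/side0.png')[125:325,230:400]; cv2.imwrite('pics/c2.png',cv2.resize(a,None,fx=3,fy=3,interpolation=cv2.INTER_CUBIC))
E
```

```text
(no output)
```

View pics/c1.png

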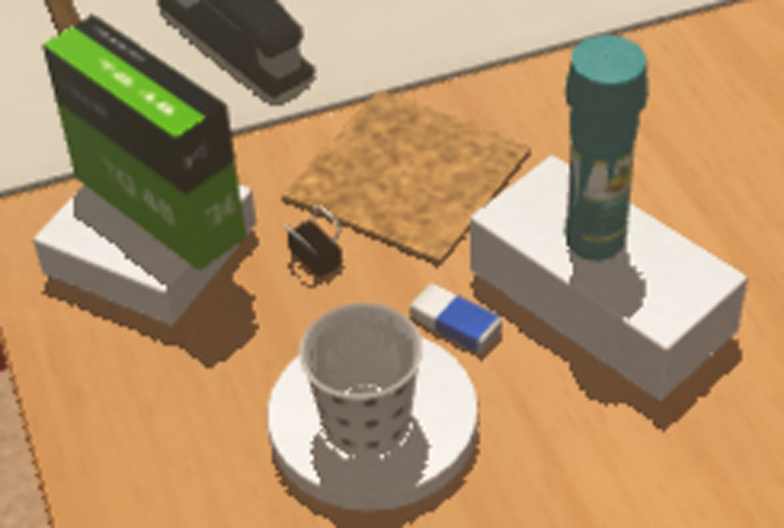

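View pics/c2.png

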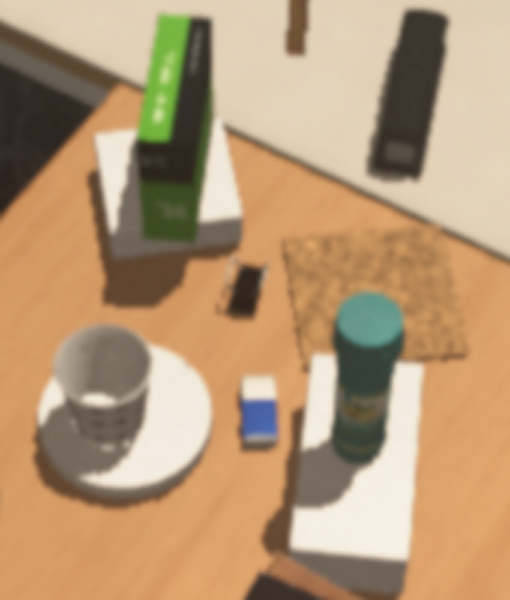

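```bash
cat > h.py <<'E'
import numpy as np
from scipy.optimize import least_squares
from rig import eyes
np.set_printoptions(precision=4,suppress=True)
def ray(cam,px,z,sc=None):
    c=eyes.get_calibration(cam); K=np.array(c['mtx']);T=np.array(c['world_from_camera'])
    px=np.array(px,float).reshape(-1,2)
    if sc: px=px/sc[0]+np.array(sc[1:])-(0 if sc[0]==1 else .35)
    d=np.c_[px,np.ones(len(px))]@np.linalg.inv(K).T@T[:3,:3].T
    return T[:3,3]+d*((z-T[2,3])/d[:,2:])
def circ(p):
    A=np.c_[2*p[:,:2],np.ones(len(p))]; s=np.linalg.lstsq(A,(p[:,:2]**2).sum(1),rcond=None)[0]
    return s[:2],np.sqrt(s[2]+s[0]**2+s[1]**2)
E
python3 - <<'E'
from h import *
S=(3.2,175,155);D=(3,230,125)
def show(n,z,a,b):
    for c,p,s in(('scene',a,S),('side',b,D)):
        w=ray(c,p,z,s)[:,:2]; print(n,c,w.tolist() if 0 else w.round(4).tolist()); e=np.roll(w,-1,0)-w; print('   len',np.hypot(*e.T),'ang',np.degrees(np.arctan2(e[:,1],e[:,0])),'mean',w.mean(0))
show('square',.035,[(35,240),(168,290),(253,190)],[(95,137),(110,250),(242,220),(222,122)])
show('oblong',.05,[(472,220),(550,157),(746,283),(665,350)],[(312,355),(424,365),(407,557),(291,547)])
show('tile',.005,[(380,92),(530,153),(438,260),(282,200)],[(283,240),(440,228),(466,355),(305,368)])
show('cartontop',.135,[(45,42),(95,15),(230,103),(180,137)],[(160,15),(212,18),(190,143),(138,138)])
show('bottle',.179,[(609,60)],[(369,319)])
show('cuprim',.081,[(361,352)],[(103,366)])
show('clip',.01,[(315,250)],[(246,290)])
show('eraser',.012,[(455,318)],[(259,405)])
for c,p,s in(('scene',[(290,365),(268,410),(285,455),(320,480),(372,488),(430,475),(465,445),(478,405),(455,355)],S),('side',[(40,410),(60,455),(122,485),(180,465),(211,410),(195,370),(155,345)],D)): print('round',circ(ray(c,p,.02,s)))
from rig import sensors
from scipy.spatial.transform import Rotation as R
print(R.from_rotvec(sensors.sense()['orientation']).as_matrix())
E
```

```text
square scene [[0.4129, -0.0914], [0.4323, -0.1772], [0.5173, -0.1603]]
   len [0.0879 0.0866 0.1251] ang [-77.2286  11.2365 146.5898] mean [ 0.4541 -0.143 ]
square side [[0.413, -0.0944], [0.4306, -0.1931], [0.5172, -0.1649], [0.5006, -0.0776]]
   len [0.1003 0.0911 0.0888 0.0891] ang [ -79.9131   18.0279  100.8083 -169.1885] mean [ 0.4654 -0.1325]
oblong scene [[0.5645, -0.2836], [0.6316, -0.2876], [0.6175, -0.4272], [0.5523, -0.4191]]
   len [0.0672 0.1403 0.0657 0.1361] ang [ -3.4001 -95.7661 172.9338  84.8684] mean [ 0.5915 -0.3543]
oblong side [[0.5648, -0.2839], [0.6348, -0.2894], [0.6213, -0.425], [0.5537, -0.4204]]
   len [0.0702 0.1363 0.0677 0.1369] ang [ -4.4628 -95.6993 176.0826  85.3511] mean [ 0.5936 -0.3547]
tile scene [[0.6523, -0.1396], [0.6659, -0.2488], [0.5615, -0.2608], [0.5421, -0.1566]]
   len [0.11   0.1051 0.106  0.1116] ang [ -82.8937 -173.4405  100.5743    8.7368] mean [ 0.6055 -0.2014]
tile side [[0.5452, -0.1574], [0.6535, -0.1435], [0.6672, -0.2498], [0.5614, -0.2633]]
   len [0.1092 0.1072 0.1066 0.1071] ang [   7.3295  -82.6514 -172.7074   98.7306] mea
[... 526 characters left out ...]
.] ang [0.] mean [ 0.5924 -0.3481]
cuprim scene [[0.4365, -0.3154]]
   len [0.] ang [0.] mean [ 0.4365 -0.3154]
cuprim side [[0.4382, -0.3172]]
   len [0.] ang [0.] mean [ 0.4382 -0.3172]
clip scene [[0.5204, -0.203]]
   len [0.] ang [0.] mean [ 0.5204 -0.203 ]
clip side [[0.5211, -0.2047]]
   len [0.] ang [0.] mean [ 0.5211 -0.2047]
eraser scene [[0.5283, -0.3]]
   len [0.] ang [0.] mean [ 0.5283 -0.3   ]
eraser side [[0.5322, -0.2976]]
   len [0.] ang [0.] mean [ 0.5322 -0.2976]
round (array([ 0.4501, -0.3082]), np.float64(0.05401021796953556))
round (array([ 0.4483, -0.3095]), np.float64(0.0534109080736911))
[[-0.9704  0.2414 -0.0003]
 [ 0.2414  0.9704 -0.001 ]
 [ 0.0001 -0.0011 -1.    ]]
```

```bash
cat >> h.py <<'E'
from rig import sensors
from scipy.spatial.transform import Rotation as R
def go(x,y,z,yaw=None):
    "slide (cm) + turn (deg) to take TCP to x,y,z with tool y-axis at yaw deg, pointing down"
    s=sensors.sense(); M=R.from_rotvec(s['orientation']).as_matrix(); p=np.array(s['ee_pos'])
    d=M.T@(np.array([x,y,z])-p)*100; r=[0,0,0]
    if yaw is not None:
        c,n=np.cos(np.radians(yaw)),np.sin(np.radians(yaw))
        N=np.array([[-n,c,0],[c,n,0],[0,0,-1]]); N=np.array([[-n,c,0],[c,n,0],[0,0,-1]],float); N[1,0]=c
        N=np.c_[[-n,c,0],[c,n,0],[0,0,-1]]
        r=np.degrees(R.from_matrix(M.T@N).as_rotvec())
    print('slide',np.round(d,2),'rot',np.round(r,2),'w',round(s['gripper_width'],4),'t',round(s['time_s'],2),'p',p)
E
python3 - <<'E'
from h import *
print('scene lamp,easel feet',ray('scene',[(38,185),(104,147),(197,162),(90,120),(140,20)],0))
print('side lamp, easel feet',ray('side',[(237,68),(330,140),(300,50),(388,50),(217,0)],0))
# triangulate lamp pole point & front leg: heights along rays
for c,p in(('scene',(0,70)),('side',(217,0)),('scene',(140,20)),('side',(338,5)),('scene',(165,45))):
    for z in(.2,.4): print(c,p,z,ray(c,p,z))
go(.5,.25,.3,-4.7)
E
```

```text
scene lamp,easel feet [[0.3286 0.2766 0.    ]
 [0.4901 0.2765 0.    ]
 [0.5818 0.073  0.    ]
 [0.5327 0.3909 0.    ]
 [0.9431 0.7258 0.    ]]
side lamp, easel feet [[ 0.3223  0.2696  0.    ]
 [ 0.5555  0.0316  0.    ]
 [ 0.4753  0.3447 -0.    ]
 [ 0.6996  0.3529  0.    ]
 [ 0.2393  0.5505  0.    ]]
scene (0, 70) 0.2 [[0.3917 0.3682 0.2   ]]
scene (0, 70) 0.4 [[ 0.2617 -0.0467  0.4   ]]
side (217, 0) 0.2 [[0.3012 0.2481 0.2   ]]
side (217, 0) 0.4 [[ 0.3631 -0.0542  0.4   ]]
scene (140, 20) 0.2 [[0.6937 0.3272 0.2   ]]
scene (140, 20) 0.4 [[ 0.4442 -0.0715  0.4   ]]
side (338, 5) 0.2 [[0.565  0.2399 0.2   ]]
side (338, 5) 0.4 [[ 0.5587 -0.0603  0.4   ]]
scene (165, 45) 0.2 [[0.652  0.1935 0.2   ]]
scene (165, 45) 0.4 [[ 0.419  -0.1523  0.4   ]]
slide [-42.49 -28.64   0.36] rot [-0.05  0.04 80.73] w 0.0854 t 0.1 p [0.1568 0.6305 0.3034]
```

```bash
python3 - <<'E'
from h import *
import cv2
cv2.imwrite('pics/w0.png',eyes.get_image('wrist')); c=eyes.get_calibration('wrist'); print(np.array(c['mtx']),np.array(c['world_from_camera']))
E
```

```text
[[411.1774   0.     318.7581]
 [  0.     411.1774 236.0795]
 [  0.       0.       1.    ]] [[ 0.2407  0.9371  0.2528  0.0934]
 [ 0.9706 -0.2317 -0.0653  0.6467]
 [-0.0026  0.2611 -0.9653  0.3723]
 [ 0.      0.      0.      1.    ]]
```

View pics/w0.png

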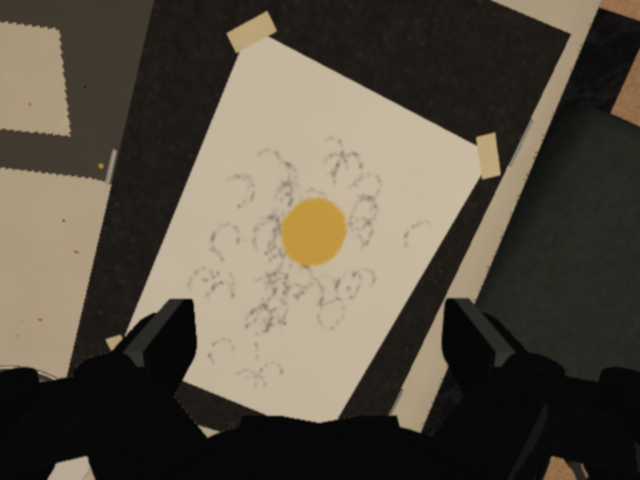

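>>> apply_moves:
  slide:
    - [0,0,-4]
    - [0,0,-8]
    - [0,0,-12]
    - [0,0,-15]
    - [0,0,-15]
    - [0,0,-15]
    - [0,0,-15]
  delta_rot:
    - [0,0,-7]
    - [0,0,-14]
    - [0,0,-21]
    - [0,0,-28]
    - [0,0,-35]
    - [0,0,-39]
    - [0,0,-39]
  jaw: [100,100,100,100,100,100,100]

```text
time_s: 0.73
ee_pos: [0.1568, 0.6308, 0.4543]
orientation: [-0.687, 3.065, 0.001]
contact_force: [-0.6, -0.8, -0.3]
gripper_width: 0.0857
gripper_force: 0.0
```

>>> apply_moves:
  slide:
    - [0,0,0]
    - [0,0,0]
    - [0,0,0]
    - [0,0,0]
    - [0,0,0]
    - [0,0,0]
    - [0,0,0]
    - [0,0,0]
    - [0,0,0]
    - [0,0,0]
  delta_rot:
    - [7,0,0]
    - [14,0,0]
    - [21,0,0]
    - [28,0,0]
    - [35,0,0]
    - [42,0,0]
    - [49,0,0]
    - [56,0,0]
    - [62,0,0]
    - [62,0,0]
  jaw: [100,100,100,100,100,100,100,100,100,100]

```text
time_s: 1.57
ee_pos: [0.156, 0.6314, 0.4492]
orientation: [-0.545, 2.447, -1.492]
contact_force: [-0.2, -0.9, -1.0]
gripper_width: 0.0853
gripper_force: 0.0
```

```bash
python3 - <<'E'
from h import *
import cv2
s=sensors.sense();print(s['ee_pos'],s['q'],s['contact_force'])
im=eyes.get_image('wrist');cv2.imwrite('pics/w1.png',im); c=eyes.get_calibration('wrist'); print(np.array(c['world_from_camera']))
E
```

```text
[0.156  0.6314 0.4492] [ 1.486   0.8422  0.9478 -0.6232  2.2818 -0.6979] [-0.2347 -0.9143 -0.9875]
[[-0.1985  0.7767  0.5978  0.071 ]
 [ 0.4204  0.6184 -0.664   0.6598]
 [-0.8854  0.1195 -0.4492  0.4819]
 [ 0.      0.      0.      1.    ]]
```

View pics/w1.png

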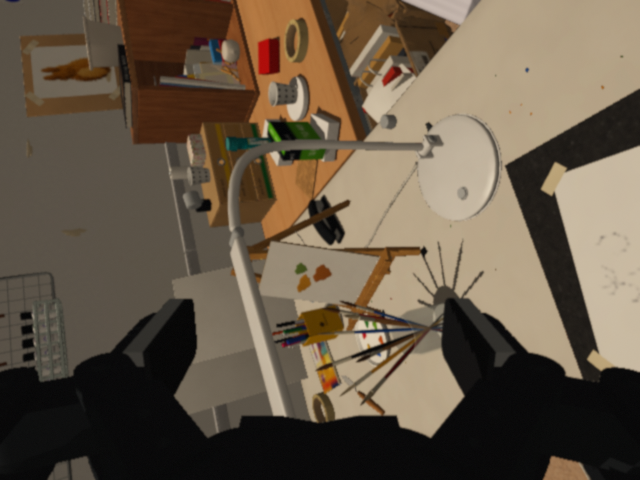

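```bash
python3 - <<'E'
from h import *
c=eyes.get_calibration('wrist'); K=np.array(c['mtx']);T=np.array(c['world_from_camera'])
b=np.array([.325,.27])
print('base',ray('wrist',[(460,165),(425,148)],0.01))
for p in[(425,148),(350,147),(270,148),(240,170),(232,190),(235,240)]:
    d=T[:3,:3]@np.linalg.inv(K)@np.array([*p,1]); u=d[:2]/np.hypot(*d[:2]); l=(b-T[:2,3])@u; P=T[:3,3]+d*l/np.hypot(*d[:2]); print(p,P)
# arm in plane containing vertical through base with direction psi: points for few psi
for p in[(232,190),(237,240),(260,330),(280,410)]:
    d=T[:3,:3]@np.linalg.inv(K)@np.array([*p,1])
    print(p,'dir',d/np.linalg.norm(d), [ (T[:3,3]+d*t).round(2).tolist() for t in(.2,.3,.4,.5)])
E
```

```text
base [[0.312  0.2778 0.01  ]
 [0.326  0.1985 0.01  ]]
(425, 148) [0.2954 0.2537 0.0665]
(350, 147) [0.2917 0.252  0.1931]
(270, 148) [0.2905 0.2515 0.3035]
(240, 170) [0.3119 0.262  0.3411]
(232, 190) [0.3306 0.2737 0.3524]
(235, 240) [0.3731 0.3118 0.3566]
(232, 190) dir [ 0.5375 -0.7995 -0.2683] [[0.18, 0.5, 0.43], [0.24, 0.41, 0.4], [0.29, 0.33, 0.37], [0.35, 0.25, 0.34]]
(237, 240) dir [ 0.6322 -0.7274 -0.2668] [[0.2, 0.51, 0.43], [0.26, 0.44, 0.4], [0.33, 0.36, 0.37], [0.39, 0.29, 0.35]]
(260, 330) dir [ 0.7759 -0.5627 -0.2852] [[0.23, 0.54, 0.42], [0.31, 0.48, 0.39], [0.39, 0.43, 0.36], [0.47, 0.37, 0.33]]
(280, 410) dir [ 0.8671 -0.4056 -0.2892] [[0.26, 0.57, 0.42], [0.35, 0.53, 0.39], [0.45, 0.48, 0.36], [0.54, 0.44, 0.32]]
```

>>> apply_moves:
  slide:
    - [0,0,0]
    - [0,0,0]
    - [0,0,0]
    - [0,0,0]
    - [0,0,0]
    - [0,0,0]
    - [0,0,0]
    - [0,0,0]
    - [0,0,0]
    - [0,0,0]
  delta_rot:
    - [-7,0,0]
    - [-14,0,0]
    - [-21,0,0]
    - [-28,0,0]
    - [-35,0,0]
    - [-42,0,0]
    - [-49,0,0]
    - [-56,0,0]
    - [-62,0,0]
    - [-62,0,0]
  jaw: [100,100,100,100,100,100,100,100,100,100]

```text
time_s: 2.45
ee_pos: [0.1578, 0.6295, 0.4578]
orientation: [-0.671, 3.068, 0.021]
contact_force: [1.2, -0.0, 1.9]
gripper_width: 0.0855
gripper_force: 0.0
```

>>> apply_moves:
  slide:
    - [0,0,-4]
    - [0,0,-8]
    - [0,0,-12]
    - [0,0,-12]
    - [0,0,-12]
    - [0,0,-12]
    - [0,0,-12]
    - [0,0,-12]
    - [0,0,-12]
    - [0,0,-12]
  delta_rot:
    - [0,0,7]
    - [0,0,14]
    - [0,0,21]
    - [0,0,28]
    - [0,0,35]
    - [0,0,42]
    - [0,0,49]
    - [0,0,56]
    - [0,0,63]
    - [0,0,63]
  jaw: [100,100,100,100,100,100,100,100,100,100]

```text
time_s: 3.28
ee_pos: [0.1566, 0.6308, 0.5748]
orientation: [1.035, 2.966, 0.001]
contact_force: [-0.1, 0.1, -0.8]
gripper_width: 0.0851
gripper_force: 0.0
```

```bash
python3 - <<'E'
from h import *
print(sensors.sense()['q'])
go(.47,.25,.57,-4.7);go(.44,-.316,.57,-4.7)
E
```

```text
[ 1.281   0.3466  1.1627 -0.0002  1.6317  0.3819]
slide [-48.23 -10.3    0.47] rot [ 0.04 -0.02 56.21] w 0.0851 t 3.28 p [0.1566 0.6308 0.5748]
slide [-81.11 -56.47   0.44] rot [ 0.04 -0.02 56.21] w 0.0851 t 3.28 p [0.1566 0.6308 0.5748]
```

>>> apply_moves:
  slide:
    - [-4,-0.85,0.4]
    - [-8,-1.7,0.4]
    - [-12,-2.6,0.4]
    - [-16,-3.4,0.4]
    - [-20,-4.3,0.4]
    - [-24,-5.1,0.4]
    - [-28,-6,0.4]
    - [-32,-6.8,0.4]
    - [-36,-7.7,0.4]
    - [-40,-8.5,0.4]
  delta_rot:
    - [0,0,5.6]
    - [0,0,11.2]
    - [0,0,16.8]
    - [0,0,22.4]
    - [0,0,28]
    - [0,0,33.6]
    - [0,0,39.2]
    - [0,0,44.8]
    - [0,0,50.4]
    - [0,0,56.2]
  jaw: [100,100,100,100,100,100,100,100,100,100]

```text
time_s: 4.12
ee_pos: [0.4206, 0.316, 0.5709]
orientation: [2.302, 2.137, 0.002]
contact_force: [0.8, 0.1, 0.2]
gripper_width: 0.0853
gripper_force: 0.0
```

```bash
python3 - <<'E'
from h import *
go(.47,.25,.57,-4.7);go(.45,-.10,.57,-4.7);go(.437,-.316,.25,-4.7)
E
```

```text
slide [-6.21  5.42  0.09] rot [ 0.06 -0.03  0.45] w 0.0853 t 4.12 p [0.4206 0.316  0.5709]
slide [-41.27   6.02   0.07] rot [ 0.06 -0.03  0.45] w 0.0853 t 4.12 p [0.4206 0.316  0.5709]
slide [-62.92   6.29  32.06] rot [ 0.06 -0.03  0.45] w 0.0853 t 4.12 p [0.4206 0.316  0.5709]
```

>>> apply_moves:
  slide:
    - [-4,3,0]
    - [-8,5.5,0]
    - [-12,6,0]
    - [-16,6,0]
    - [-20,6,0]
    - [-24,6,0]
    - [-28,6,0]
    - [-32,6,0]
    - [-36,6,0]
    - [-40,6,0]
  delta_rot:
    - [0,0,0.4]
    - [0,0,0.4]
    - [0,0,0.4]
    - [0,0,0.4]
    - [0,0,0.4]
    - [0,0,0.4]
    - [0,0,0.4]
    - [0,0,0.4]
    - [0,0,0.4]
    - [0,0,0.4]
  jaw: [100,100,100,100,100,100,100,100,100,100]

```text
time_s: 4.95
ee_pos: [0.45, -0.0874, 0.5709]
orientation: [2.304, 2.134, 0.001]
contact_force: [1.4, 0.0, 0.2]
gripper_width: 0.0853
gripper_force: 0.0
```

```bash
python3 - <<'E'
from h import *
go(.4375,-.3162,.22,-4.7)
E
```

```text
slide [-22.89   0.46  35.1 ] rot [0.08 0.02 0.32] w 0.0853 t 4.95 p [ 0.45   -0.0874  0.5709]
```

>>> apply_moves:
  slide:
    - [-3,0.1,2]
    - [-6,0.2,4.5]
    - [-9,0.3,7]
    - [-12,0.3,9.5]
    - [-15,0.4,12]
    - [-18,0.4,14.5]
    - [-21,0.5,17]
    - [-22.9,0.5,20]
    - [-22.9,0.5,24]
    - [-22.9,0.5,28]
  delta_rot:
    - [0,0,0.3]
    - [0,0,0.3]
    - [0,0,0.3]
    - [0,0,0.3]
    - [0,0,0.3]
    - [0,0,0.3]
    - [0,0,0.3]
    - [0,0,0.3]
    - [0,0,0.3]
    - [0,0,0.3]
  jaw: [100,100,100,100,100,100,100,100,100,100]

```text
time_s: 5.78
ee_pos: [0.4377, -0.3158, 0.2894]
orientation: [2.311, 2.125, 0.0]
contact_force: [0.9, -0.1, -1.1]
gripper_width: 0.0852
gripper_force: 0.0
```

```bash
python3 - <<'E'
from h import *
go(.4375,-.3162,.108,-4.7)
E
```

```text
slide [-0.01 -0.05 18.14] rot [ 0.11  0.09 -0.09] w 0.0852 t 5.78 p [ 0.4377 -0.3158  0.2894]
```

>>> apply_moves:
  slide:
    - [0,0,3]
    - [0,0,6]
    - [0,0,9]
    - [0,0,12]
    - [0,0,14]
    - [0,0,15.5]
    - [0,0,16.5]
    - [0,0,17.5]
    - [0,0,18.1]
    - [0,0,18.1]
  delta_rot:
    - [0,0,0]
    - [0,0,0]
    - [0,0,0]
    - [0,0,0]
    - [0,0,0]
    - [0,0,0]
    - [0,0,0]
    - [0,0,0]
    - [0,0,0]
    - [0,0,0]
  jaw: [100,100,100,100,100,100,100,100,100,100]

```text
time_s: 6.62
ee_pos: [0.4375, -0.3142, 0.1083]
orientation: [-2.313, -2.126, 0.0]
contact_force: [-0.8, -0.9, -0.4]
gripper_width: 0.0859
gripper_force: 0.0
```

>>> apply_moves:
  slide:
    - [0,0,0]
    - [0,0,0]
    - [0,0,0]
    - [0,0,0]
    - [0,0,0]
    - [0,0,0]
    - [0,0,0]
    - [0,0,0]
    - [0,0,0]
    - [0,0,0]
  delta_rot:
    - [0,0,0]
    - [0,0,0]
    - [0,0,0]
    - [0,0,0]
    - [0,0,0]
    - [0,0,0]
    - [0,0,0]
    - [0,0,0]
    - [0,0,0]
    - [0,0,0]
  jaw: [85,75,70,66,62,58,55,50,45,40]
  newtons: 20

```text
time_s: 7.45
ee_pos: [0.4379, -0.3147, 0.1099]
orientation: [2.312, 2.124, 0.0]
contact_force: [-0.7, 0.1, 6.8]
gripper_width: 0.0593
gripper_force: 19.9
```

```bash
python3 - <<'E'
from h import *
import cv2
cv2.imwrite('pics/w2.png',eyes.get_image('wrist'))
go(.4375,-.3162,.24,-4.7)
E
```

```text
slide [ -0.17  -0.01 -13.01] rot [ 0.08  0.06 -0.16] w 0.0591 t 7.5 p [ 0.4379 -0.3147  0.1099]
```

View pics/w2.png

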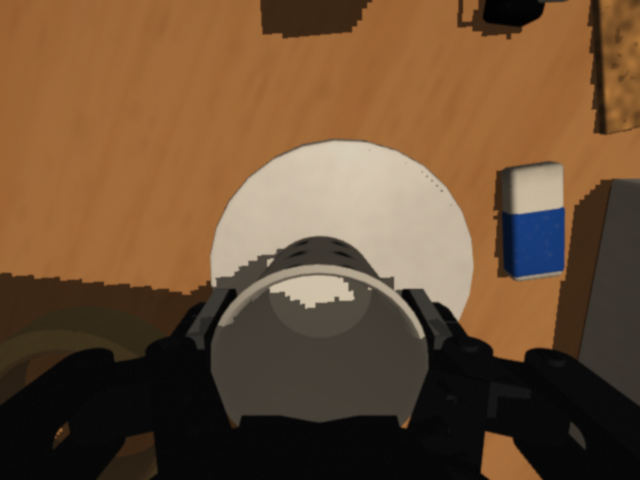

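>>> apply_moves:
  slide:
    - [0,0,-1]
    - [0,0,-2]
    - [0,0,-4]
    - [0,0,-6]
    - [0,0,-8]
    - [0,0,-10]
    - [0,0,-12]
    - [0,0,-13]
    - [0,0,-13]
  delta_rot:
    - [0,0,0]
    - [0,0,0]
    - [0,0,0]
    - [0,0,0]
    - [0,0,0]
    - [0,0,0]
    - [0,0,0]
    - [0,0,0]
    - [0,0,0]
  jaw: [40,40,40,40,40,40,40,40,40]
  newtons: 25

```text
time_s: 8.25
ee_pos: [0.4383, -0.315, 0.2418]
orientation: [2.31, 2.122, 0.001]
contact_force: [0.5, -1.1, -0.6]
gripper_width: 0.0591
gripper_force: 27.0
```

```bash
python3 - <<'E'
from h import *
go(.606,-.2025,.24,-4.7)
E
```

```text
slide [12.63 15.76  0.21] rot [ 0.21  0.15 -0.16] w 0.0591 t 8.25 p [ 0.4383 -0.315   0.2418]
```

>>> apply_moves:
  slide:
    - [1,1.3,0]
    - [3,3.7,0]
    - [5,6.2,0]
    - [7,8.7,0]
    - [9,11.2,0]
    - [10.8,13.5,0]
    - [12,15,0]
    - [12.6,15.8,0]
    - [12.6,15.8,0]
  delta_rot:
    - [0,0,0]
    - [0,0,0]
    - [0,0,0]
    - [0,0,0]
    - [0,0,0]
    - [0,0,0]
    - [0,0,0]
    - [0,0,0]
    - [0,0,0]
  jaw: [40,40,40,40,40,40,40,40,40]

```text
time_s: 9.0
ee_pos: [0.6066, -0.2009, 0.238]
orientation: [-2.312, -2.127, 0.0]
contact_force: [-0.3, 0.6, -0.2]
gripper_width: 0.059
gripper_force: 27.0
```

```bash
python3 - <<'E'
from h import *
go(.606,-.2025,.0955,-4.7)
E
```

```text
slide [-0.17 -0.04 14.25] rot [-0.02 -0.02 -0.07] w 0.059 t 9.0 p [ 0.6066 -0.2009  0.238 ]
```

Lower, then release and rise.

>>> apply_moves:
  slide:
    - [-0.1,0,3]
    - [-0.1,0,6]
    - [-0.1,0,9]
    - [-0.1,0,11]
    - [-0.1,0,12.5]
    - [-0.1,0,13.3]
    - [-0.1,0,13.8]
    - [-0.1,0,14.2]
    - [-0.1,0,14.3]
    - [-0.1,0,14.3]
  delta_rot:
    - [0,0,0]
    - [0,0,0]
    - [0,0,0]
    - [0,0,0]
    - [0,0,0]
    - [0,0,0]
    - [0,0,0]
    - [0,0,0]
    - [0,0,0]
    - [0,0,0]
  jaw: [40,40,40,40,40,40,40,40,40,40]

```text
time_s: 9.83
ee_pos: [0.6056, -0.2034, 0.0965]
orientation: [2.313, 2.124, 0.001]
contact_force: [0.4, -0.2, 0.9]
gripper_width: 0.059
gripper_force: 27.0
```

>>> apply_moves:
  slide:
    - [0,0,0]
    - [0,0,0]
    - [0,0,0]
    - [0,0,0]
    - [0,0,0]
    - [0,0,0]
    - [0,0,0]
  delta_rot:
    - [0,0,0]
    - [0,0,0]
    - [0,0,0]
    - [0,0,0]
    - [0,0,0]
    - [0,0,0]
    - [0,0,0]
  jaw: [72,76,80,85,95,95,95]

```text
time_s: 10.42
ee_pos: [0.6055, -0.2031, 0.0959]
orientation: [2.314, 2.125, -0.0]
contact_force: [-0.7, -0.4, 1.0]
gripper_width: 0.0808
gripper_force: 0.0
```

>>> apply_moves:
  slide:
    - [0,0,-1]
    - [0,0,-3]
    - [0,0,-6]
    - [0,0,-9]
    - [0,0,-12]
    - [0,0,-15]
    - [0,0,-17]
    - [0,0,-19]
    - [0,0,-19]
  delta_rot:
    - [0,0,0]
    - [0,0,0]
    - [0,0,0]
    - [0,0,0]
    - [0,0,0]
    - [0,0,0]
    - [0,0,0]
    - [0,0,0]
    - [0,0,0]
  jaw: [95,95,95,95,95,95,95,95,95]

```text
time_s: 11.17
ee_pos: [0.6068, -0.2037, 0.291]
orientation: [2.31, 2.121, 0.004]
contact_force: [0.7, 0.1, 0.8]
gripper_width: 0.0812
gripper_force: 0.0
```

```bash
python3 - <<'E'
from h import *
import cv2
cv2.imwrite('pics/s1.png',eyes.get_image('side')[130:330,230:430].repeat(3,0).repeat(3,1))
go(.5926,-.3475,.285,-4.7)
E
```

```text
slide [-14.47  -0.15   0.41] rot [ 0.24  0.07 -0.17] w 0.0812 t 11.22 p [ 0.6063 -0.2035  0.2889]
```

View pics/s1.png

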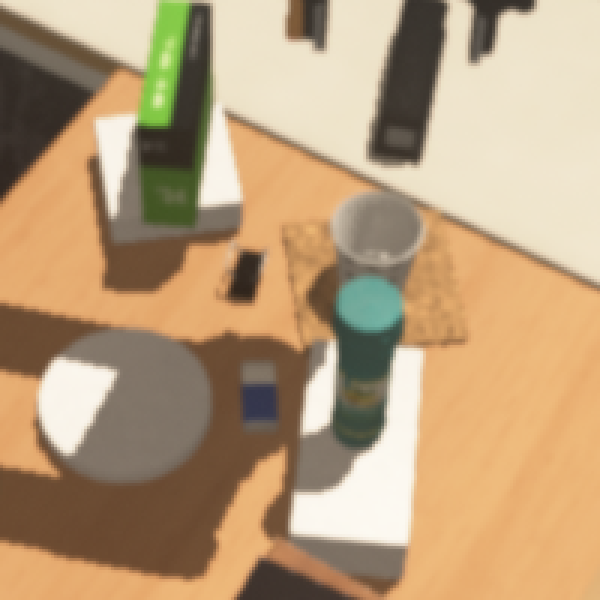

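>>> apply_moves:
  slide:
    - [-2,0,0]
    - [-5,0,0]
    - [-8,-0.1,0]
    - [-11,-0.1,0]
    - [-13,-0.1,0]
    - [-14.4,-0.1,1]
    - [-14.4,-0.1,3]
    - [-14.4,-0.1,5.5]
    - [-14.4,-0.1,7.4]
    - [-14.4,-0.1,7.4]
  delta_rot:
    - [0,0,0]
    - [0,0,0]
    - [0,0,0]
    - [0,0,0]
    - [0,0,0]
    - [0,0,0]
    - [0,0,0]
    - [0,0,0]
    - [0,0,0]
    - [0,0,0]
  jaw: [95,95,95,95,95,95,95,95,95,95]

```text
time_s: 12.05
ee_pos: [0.5901, -0.3449, 0.2067]
orientation: [-2.309, -2.12, 0.003]
contact_force: [-1.5, 0.3, -0.5]
gripper_width: 0.0808
gripper_force: 0.0
```

```bash
python3 - <<'E'
from h import *
D=(3,230,130)
print(circ(ray('side',[(37,405),(60,455),(122,483),(185,460),(211,405),(185,350),(122,328),(60,350)],.02,D)), ray('side',[(378,230)],.066,D))
go(.5926,-.3475,.214,-4.7)
E
```

```text
(array([ 0.4473, -0.3147]), np.float64(0.05640516861377848)) [[ 0.6061 -0.2077  0.066 ]]
slide [-0.23  0.27 -0.73] rot [-0.37 -0.21 -0.17] w 0.0808 t 12.05 p [ 0.5901 -0.3449  0.2067]
```

>>> apply_moves:
  slide:
    - [-0.1,0.2,-0.4]
    - [-0.2,0.3,-0.6]
    - [-0.2,0.3,-0.6]
    - [-0.2,0.3,-0.6]
  delta_rot:
    - [-0.3,-0.2,-0.2]
    - [-0.3,-0.2,-0.2]
    - [-0.3,-0.2,-0.2]
    - [-0.3,-0.2,-0.2]
  jaw: [95,95,95,95]

```text
time_s: 12.38
ee_pos: [0.5958, -0.3491, 0.2196]
orientation: [2.303, 2.123, 0.002]
contact_force: [0.2, -0.3, -0.6]
gripper_width: 0.0814
gripper_force: 0.0
```

>>> apply_moves:
  slide:
    - [0,0,0]
    - [0,0,0]
    - [0,0,0]
    - [0,0,0]
    - [0,0,0]
    - [0,0,0]
    - [0,0,0]
    - [0,0,0]
    - [0,0,0]
    - [0,0,0]
  delta_rot:
    - [0,0,0]
    - [0,0,0]
    - [0,0,0]
    - [0,0,0]
    - [0,0,0]
    - [0,0,0]
    - [0,0,0]
    - [0,0,0]
    - [0,0,0]
    - [0,0,0]
  jaw: [80,70,64,58,54,50,46,42,38,30]
  newtons: 25

```text
time_s: 13.22
ee_pos: [0.595, -0.3488, 0.218]
orientation: [2.306, 2.125, 0.001]
contact_force: [-2.5, -0.1, 2.5]
gripper_width: 0.0389
gripper_force: 25.0
```

>>> apply_moves:
  slide:
    - [0,0,0]
    - [0,0,0]
    - [0,0,-0.5]
    - [0,0,-1.5]
    - [0,0,-3]
    - [0,0,-5]
    - [0,0,-6]
    - [0,0,-6]
  delta_rot:
    - [0,0,0]
    - [0,0,0]
    - [0,0,0]
    - [0,0,0]
    - [0,0,0]
    - [0,0,0]
    - [0,0,0]
    - [0,0,0]
  jaw: [30,30,30,30,30,30,30,30]

```text
time_s: 13.88
ee_pos: [0.5959, -0.3492, 0.2811]
orientation: [2.302, 2.122, 0.003]
contact_force: [0.8, -0.1, -0.2]
gripper_width: 0.039
gripper_force: 25.5
```

```bash
python3 - <<'E'
from h import *
go(.449,-.310,.27,-4.7)
E
```

```text
slide [  2.72 -14.97   0.96] rot [0.54 0.32 0.03] w 0.039 t 13.88 p [ 0.5959 -0.3492  0.2811]
```

>>> apply_moves:
  slide:
    - [0.2,-1,0]
    - [0.5,-3,0]
    - [1,-5.5,0]
    - [1.5,-8,0]
    - [1.9,-10.5,0]
    - [2.3,-12.7,0]
    - [2.6,-14.2,0]
    - [2.7,-15,0]
    - [2.7,-15,0]
    - [2.7,-15,0]
  delta_rot:
    - [0,0,0]
    - [0,0,0]
    - [0,0,0]
    - [0,0,0]
    - [0,0,0]
    - [0,0,0]
    - [0,0,0]
    - [0,0,0]
    - [0,0,0]
    - [0,0,0]
  jaw: [30,30,30,30,30,30,30,30,30,30]

```text
time_s: 14.72
ee_pos: [0.448, -0.3098, 0.2771]
orientation: [2.305, 2.124, 0.002]
contact_force: [0.3, 0.6, -1.2]
gripper_width: 0.0389
gripper_force: 25.4
```

>>> apply_moves:
  slide:
    - [0,0,2]
    - [0,0,4]
    - [0,0,5]
    - [0,0,5]
    - [0,0,5]
  delta_rot:
    - [0,0,0]
    - [0,0,0]
    - [0,0,0]
    - [0,0,0]
    - [0,0,0]
  jaw: [30,30,30,30,30]

```text
time_s: 15.13
ee_pos: [0.4482, -0.3097, 0.2267]
orientation: [2.306, 2.126, 0.001]
contact_force: [-0.4, -0.2, -0.6]
gripper_width: 0.0389
gripper_force: 25.5
```

```bash
python3 - <<'E'
from h import *
import cv2
cv2.imwrite('pics/s2.png',cv2.resize(eyes.get_image('side')[130:330,230:430],None,fx=3,fy=3,interpolation=cv2.INTER_CUBIC))
go(.449,-.311,.188,-4.7)
E
```

```text
slide [-0.09  0.05  3.94] rot [0.31 0.21 0.04] w 0.0387 t 15.18 p [ 0.4484 -0.3099  0.2274]
```

View pics/s2.png

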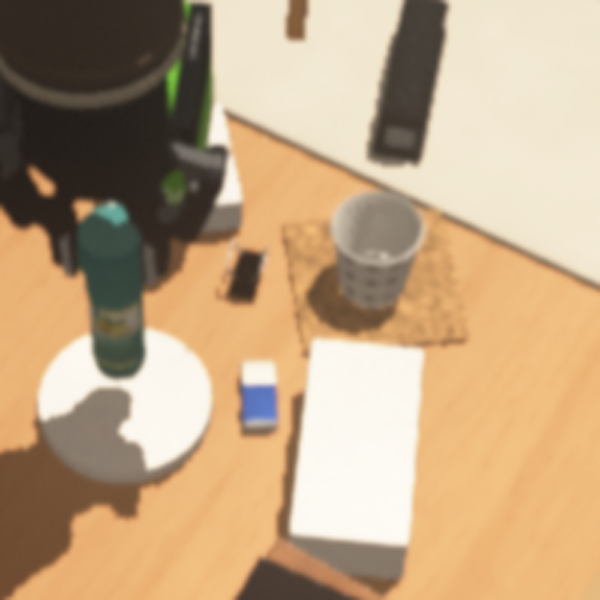

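>>> apply_moves:
  slide:
    - [-0.1,0,1.5]
    - [-0.1,0,2.5]
    - [-0.1,0,3]
    - [-0.1,0,3]
    - [-0.1,0,3]
  delta_rot:
    - [0.3,0.2,0]
    - [0.3,0.2,0]
    - [0.3,0.2,0]
    - [0.3,0.2,0]
    - [0.3,0.2,0]
  jaw: [30,30,30,30,30]

```text
time_s: 15.6
ee_pos: [0.4476, -0.3107, 0.1967]
orientation: [-2.31, -2.129, 0.0]
contact_force: [0.4, -0.0, -1.0]
gripper_width: 0.0385
gripper_force: 25.5
```

```bash
python3 - <<'E'
from h import *
D=(3,230,130)
print(circ(ray('side',[(38,395),(55,440),(122,471),(190,445),(211,395),(190,353),(165,338),(80,338)],.02,D)))
w=ray('side',[(313,340),(424,350),(407,543),(291,532)],.05,D)[:,:2]; print(w,w.mean(0))
go(.449,-.311,.188,-4.7)
E
```

```text
(array([ 0.4473, -0.3112]), np.float64(0.05381126311059702))
[[ 0.5654 -0.2839]
 [ 0.6348 -0.2894]
 [ 0.6212 -0.4257]
 [ 0.5537 -0.4204]] [ 0.5938 -0.3548]
slide [-0.02  0.14  0.87] rot [-0.04 -0.03  0.03] w 0.0385 t 15.6 p [ 0.4476 -0.3107  0.1967]
```

>>> apply_moves:
  slide:
    - [0,0,0.3]
    - [0,0,0.6]
    - [0,0,0.8]
    - [0,0,0.9]
    - [0,0,0.9]
    - [0,0,0.9]
  delta_rot:
    - [0,0,0]
    - [0,0,0]
    - [0,0,0]
    - [0,0,0]
    - [0,0,0]
    - [0,0,0]
  jaw: [30,30,30,30,30,30]

```text
time_s: 16.1
ee_pos: [0.4478, -0.3108, 0.1881]
orientation: [2.31, 2.129, 0.0]
contact_force: [0.7, -0.0, -0.7]
gripper_width: 0.0384
gripper_force: 25.5
```

>>> apply_moves:
  slide:
    - [0,0,0]
    - [0,0,0]
    - [0,0,0]
    - [0,0,0]
    - [0,0,0]
    - [0,0,0]
    - [0,0,0]
  delta_rot:
    - [0,0,0]
    - [0,0,0]
    - [0,0,0]
    - [0,0,0]
    - [0,0,0]
    - [0,0,0]
    - [0,0,0]
  jaw: [48,52,60,70,80,90,90]

```text
time_s: 16.68
ee_pos: [0.4478, -0.3108, 0.188]
orientation: [2.31, 2.129, -0.0]
contact_force: [0.5, -0.2, 0.5]
gripper_width: 0.0766
gripper_force: 0.0
```

>>> apply_moves:
  slide:
    - [0,0,-1]
    - [0,0,-3]
    - [0,0,-5]
    - [0,0,-7]
    - [0,0,-8]
    - [0,0,-8]
    - [0,0,-8]
  delta_rot:
    - [0,0,0]
    - [0,0,0]
    - [0,0,0]
    - [0,0,0]
    - [0,0,0]
    - [0,0,0]
    - [0,0,0]
  jaw: [90,90,90,90,90,90,90]

```text
time_s: 17.27
ee_pos: [0.4479, -0.3108, 0.2684]
orientation: [2.309, 2.128, 0.0]
contact_force: [0.4, 0.3, -0.0]
gripper_width: 0.0767
gripper_force: 0.0
```

```bash
python3 - <<'E'
from h import *
go(.4742,-.1297,.27,-4.7)
E
```

```text
slide [18.27  1.15 -0.17] rot [0.05 0.03 0.03] w 0.0767 t 17.27 p [ 0.4479 -0.3108  0.2684]
```

>>> apply_moves:
  slide:
    - [2,0.1,0]
    - [5,0.3,0]
    - [8,0.5,0]
    - [11,0.7,0]
    - [14,0.9,0]
    - [16.5,1,0]
    - [18,1.1,0]
    - [18.3,1.1,0]
    - [18.3,1.1,0]
    - [18.3,1.1,0]
  delta_rot:
    - [0,0,-0.3]
    - [0,0,-0.3]
    - [0,0,-0.3]
    - [0,0,-0.3]
    - [0,0,-0.3]
    - [0,0,-0.3]
    - [0,0,-0.3]
    - [0,0,-0.3]
    - [0,0,-0.3]
    - [0,0,-0.3]
  jaw: [90,90,90,90,90,90,90,90,90,90]

```text
time_s: 18.1
ee_pos: [0.4734, -0.1296, 0.2674]
orientation: [-2.303, -2.135, 0.001]
contact_force: [0.6, -0.2, -0.7]
gripper_width: 0.077
gripper_force: 0.0
```

>>> apply_moves:
  slide:
    - [0,0,3]
    - [0,0,6]
    - [0,0,8]
    - [0,0,9.5]
    - [0,0,10.2]
    - [0,0,10.4]
    - [0,0,10.4]
    - [0,0,10.4]
  delta_rot:
    - [0,0,0]
    - [0,0,0]
    - [0,0,0]
    - [0,0,0]
    - [0,0,0]
    - [0,0,0]
    - [0,0,0]
    - [0,0,0]
  jaw: [90,90,90,90,90,90,90,90]

```text
time_s: 18.77
ee_pos: [0.474, -0.1298, 0.1646]
orientation: [2.304, 2.134, 0.001]
contact_force: [0.0, -0.5, 1.3]
gripper_width: 0.0763
gripper_force: 0.0
```

>>> apply_moves:
  slide:
    - [0,0,0]
    - [0,0,0]
    - [0,0,0]
    - [0,0,0]
    - [0,0,0]
    - [0,0,0]
    - [0,0,0]
    - [0,0,0]
    - [0,0,0]
    - [0,0,0]
  delta_rot:
    - [0,0,0]
    - [0,0,0]
    - [0,0,0]
    - [0,0,0]
    - [0,0,0]
    - [0,0,0]
    - [0,0,0]
    - [0,0,0]
    - [0,0,0]
    - [0,0,0]
  jaw: [75,65,58,52,47,43,39,35,30,25]

```text
time_s: 19.6
ee_pos: [0.4737, -0.1293, 0.1642]
orientation: [2.304, 2.135, 0.0]
contact_force: [-0.3, 0.6, 6.3]
gripper_width: 0.0345
gripper_force: 25.0
```

>>> apply_moves:
  slide:
    - [0,0,0]
    - [0,0,-0.5]
    - [0,0,-1.5]
    - [0,0,-3]
    - [0,0,-5]
    - [0,0,-7]
    - [0,0,-8]
    - [0,0,-8]
    - [0,0,-8]
  delta_rot:
    - [0,0,0]
    - [0,0,0]
    - [0,0,0]
    - [0,0,0]
    - [0,0,0]
    - [0,0,0]
    - [0,0,0]
    - [0,0,0]
    - [0,0,0]
  jaw: [25,25,25,25,25,25,25,25,25]
  newtons: 30

```text
time_s: 20.35
ee_pos: [0.4738, -0.1293, 0.2444]
orientation: [2.304, 2.134, 0.001]
contact_force: [0.3, -0.2, -2.4]
gripper_width: 0.0347
gripper_force: 30.2
```

```bash
python3 - <<'E'
from h import *
import cv2
cv2.imwrite('pics/s3.png',cv2.resize(eyes.get_image('scene')[140:320,170:420],None,fx=3.2,fy=3.2,interpolation=cv2.INTER_CUBIC))
go(.62,-.20,.30,-4.7); go(.593,-.3545,.30,-4.7)
E
```

```text
slide [-5.95 15.16 -5.64] rot [-0.01 -0.    0.33] w 0.035 t 20.4 p [ 0.4734 -0.1292  0.2436]
slide [-21.56  13.64  -5.64] rot [-0.01 -0.    0.33] w 0.035 t 20.4 p [ 0.4734 -0.1292  0.2436]
```

View pics/s3.png

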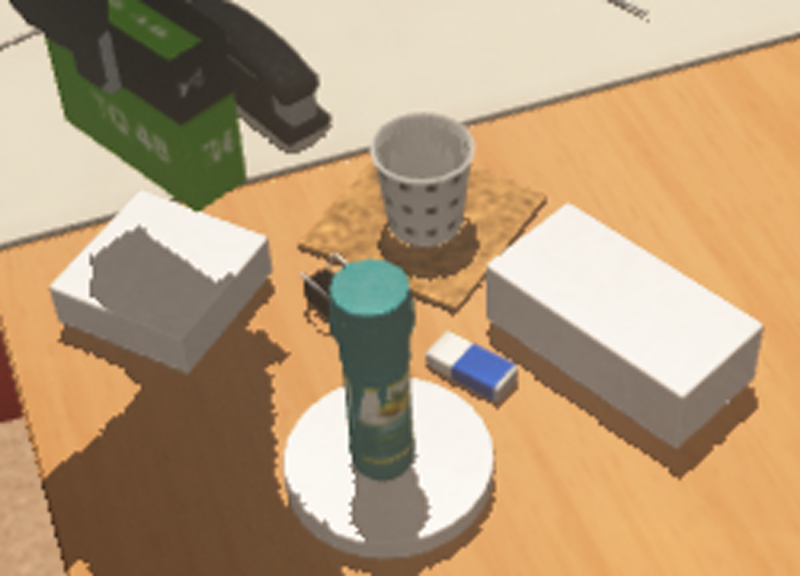

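>>> apply_moves:
  slide:
    - [0,0,-1.5]
    - [-1,1,-3.5]
    - [-3,2.5,-5.6]
    - [-6,4,-5.6]
    - [-9,5.7,-5.6]
    - [-12,7.6,-5.6]
    - [-15,9.5,-5.6]
    - [-18,11.4,-5.6]
    - [-20.3,12.9,-5.6]
    - [-21.5,13.6,-5.6]
  delta_rot:
    - [0,0,0.3]
    - [0,0,0.3]
    - [0,0,0.3]
    - [0,0,0.3]
    - [0,0,0.3]
    - [0,0,0.3]
    - [0,0,0.3]
    - [0,0,0.3]
    - [0,0,0.3]
    - [0,0,0.3]
  jaw: [25,25,25,25,25,25,25,25,25,25]

```text
time_s: 21.23
ee_pos: [0.5937, -0.3569, 0.2977]
orientation: [-2.311, -2.127, 0.001]
contact_force: [-0.3, 1.0, -0.6]
gripper_width: 0.0345
gripper_force: 30.2
```

>>> apply_moves:
  slide:
    - [0,0,0]
    - [0,0,2]
    - [0,0,5]
    - [0,0,7.5]
    - [0,0,9]
    - [0,0,9.5]
    - [0,0,9.5]
    - [0,0,9.5]
  delta_rot:
    - [0,0,0]
    - [0,0,0]
    - [0,0,0]
    - [0,0,0]
    - [0,0,0]
    - [0,0,0]
    - [0,0,0]
    - [0,0,0]
  jaw: [25,25,25,25,25,25,25,25]

```text
time_s: 21.9
ee_pos: [0.5929, -0.3537, 0.2051]
orientation: [-2.31, -2.129, 0.0]
contact_force: [-0.4, 0.9, 0.4]
gripper_width: 0.0344
gripper_force: 30.2
```

```bash
python3 - <<'E'
from h import *
S=(3.2,170,140)
w=ray('scene',[(52,290),(186,340),(270,240),(142,193)],.035,S)[:,:2]; print(w,w.mean(0))
w=ray('scene',[(487,268),(568,205),(762,327),(682,394)],.05,S)[:,:2]; print(w,w.mean(0))
print(ray('scene',[(370,288)],.149,S),ray('scene',[(423,150)],.066,S))
go(.593,-.3545,.179,-4.9)
E
```

```text
[[ 0.4122 -0.0931]
 [ 0.4319 -0.1791]
 [ 0.5164 -0.1619]
 [ 0.4985 -0.0749]] [ 0.4648 -0.1272]
[[ 0.5642 -0.2831]
 [ 0.6323 -0.2885]
 [ 0.62   -0.4256]
 [ 0.5549 -0.418 ]] [ 0.5928 -0.3538]
[[ 0.4449 -0.3085  0.149 ]] [[ 0.604  -0.2047  0.066 ]]
slide [-0.08  0.02  2.61] rot [-0.02 -0.01  0.24] w 0.0344 t 21.9 p [ 0.5929 -0.3537  0.2051]
```

>>> apply_moves:
  slide:
    - [0,0,1]
    - [0,0,1.8]
    - [0,0,2.3]
    - [0,0,2.6]
    - [0,0,2.6]
    - [0,0,2.6]
  delta_rot:
    - [0,0,0.2]
    - [0,0,0.2]
    - [0,0,0.2]
    - [0,0,0.2]
    - [0,0,0.2]
    - [0,0,0.2]
  jaw: [25,25,25,25,25,25]

```text
time_s: 22.4
ee_pos: [0.5929, -0.354, 0.179]
orientation: [2.314, 2.125, 0.0]
contact_force: [0.2, 0.3, -1.5]
gripper_width: 0.0346
gripper_force: 30.3
```

>>> apply_moves:
  slide:
    - [0,0,0]
    - [0,0,0]
    - [0,0,0]
    - [0,0,0]
    - [0,0,0]
    - [0,0,0]
    - [0,0,0]
  delta_rot:
    - [0,0,0]
    - [0,0,0]
    - [0,0,0]
    - [0,0,0]
    - [0,0,0]
    - [0,0,0]
    - [0,0,0]
  jaw: [42,46,55,65,75,90,90]

```text
time_s: 22.98
ee_pos: [0.5929, -0.354, 0.179]
orientation: [2.314, 2.125, -0.0]
contact_force: [-0.6, -0.4, -0.2]
gripper_width: 0.0769
gripper_force: 0.0
```

>>> apply_moves:
  slide:
    - [0,0,-1]
    - [0,0,-3]
    - [0,0,-5]
    - [0,0,-7.5]
    - [0,0,-9]
    - [0,0,-9]
    - [0,0,-9]
  delta_rot:
    - [0,0,0]
    - [0,0,0]
    - [0,0,0]
    - [0,0,0]
    - [0,0,0]
    - [0,0,0]
    - [0,0,0]
  jaw: [95,95,95,95,95,95,95]

```text
time_s: 23.57
ee_pos: [0.5932, -0.3542, 0.2706]
orientation: [2.312, 2.124, 0.001]
contact_force: [-0.1, -0.6, -0.3]
gripper_width: 0.0813
gripper_force: 0.0
```

```bash
python3 - <<'E'
from h import *
go(.6055,-.2035,.27,-4.7)
E
```

```text
slide [15.12 -0.06  0.04] rot [ 0.12  0.06 -0.17] w 0.0813 t 23.57 p [ 0.5932 -0.3542  0.2706]
```

>>> apply_moves:
  slide:
    - [1.5,0,0]
    - [4,0,0]
    - [7,0,0]
    - [10,-0.1,0]
    - [12.5,-0.1,0]
    - [14.5,-0.1,0]
    - [15.1,-0.1,0]
    - [15.1,-0.1,0]
    - [15.1,-0.1,0]
    - [15.1,-0.1,0]
  delta_rot:
    - [0,0,0]
    - [0,0,0]
    - [0,0,0]
    - [0,0,0]
    - [0,0,0]
    - [0,0,0]
    - [0,0,0]
    - [0,0,0]
    - [0,0,0]
    - [0,0,0]
  jaw: [95,95,95,95,95,95,95,95,95,95]

```text
time_s: 24.4
ee_pos: [0.6045, -0.2042, 0.2687]
orientation: [-2.314, -2.124, 0.001]
contact_force: [-0.8, -0.7, -0.2]
gripper_width: 0.0811
gripper_force: 0.0
```

>>> apply_moves:
  slide:
    - [0,0,3]
    - [0,0,6]
    - [0,0,9]
    - [0,0,12]
    - [0,0,14]
    - [0,0,15.5]
    - [0,0,16.5]
    - [0,0,17.2]
    - [0,0,17.4]
    - [0,0,17.4]
  delta_rot:
    - [0,0,0]
    - [0,0,0]
    - [0,0,0]
    - [0,0,0]
    - [0,0,0]
    - [0,0,0]
    - [0,0,0]
    - [0,0,0]
    - [0,0,0]
    - [0,0,0]
  jaw: [95,95,95,95,95,95,95,95,95,95]

```text
time_s: 25.23
ee_pos: [0.6047, -0.2039, 0.0951]
orientation: [2.314, 2.124, -0.0]
contact_force: [-0.7, -0.4, 0.0]
gripper_width: 0.081
gripper_force: 0.0
```

>>> apply_moves:
  slide:
    - [0,0,0]
    - [0,0,0]
    - [0,0,0]
    - [0,0,0]
    - [0,0,0]
    - [0,0,0]
    - [0,0,0]
    - [0,0,0]
    - [0,0,0]
    - [0,0,0]
  delta_rot:
    - [0,0,0]
    - [0,0,0]
    - [0,0,0]
    - [0,0,0]
    - [0,0,0]
    - [0,0,0]
    - [0,0,0]
    - [0,0,0]
    - [0,0,0]
    - [0,0,0]
  jaw: [85,75,70,66,62,58,55,50,45,40]
  newtons: 25

```text
time_s: 26.07
ee_pos: [0.6053, -0.2036, 0.0962]
orientation: [2.312, 2.124, 0.001]
contact_force: [-0.2, -0.5, 9.2]
gripper_width: 0.0591
gripper_force: 24.9
```

>>> apply_moves:
  slide:
    - [0,0,-1]
    - [0,0,-2]
    - [0,0,-4]
    - [0,0,-6]
    - [0,0,-8]
    - [0,0,-10]
    - [0,0,-12]
    - [0,0,-13]
    - [0,0,-13]
    - [0,0,-13]
  delta_rot:
    - [0,0,0]
    - [0,0,0]
    - [0,0,0]
    - [0,0,0]
    - [0,0,0]
    - [0,0,0]
    - [0,0,0]
    - [0,0,0]
    - [0,0,0]
    - [0,0,0]
  jaw: [40,40,40,40,40,40,40,40,40,40]

```text
time_s: 26.9
ee_pos: [0.6048, -0.2034, 0.2255]
orientation: [2.313, 2.124, 0.001]
contact_force: [-0.4, 0.0, -0.6]
gripper_width: 0.0593
gripper_force: 27.0
```

```bash
python3 - <<'E'
from h import *
go(.4652,-.1255,.225,-4.7)
E
```

```text
slide [  6.58 -14.57   0.03] rot [ 0.06  0.02 -0.16] w 0.0593 t 26.9 p [ 0.6048 -0.2034  0.2255]
```

>>> apply_moves:
  slide:
    - [0.5,-1.2,0]
    - [1.5,-3.4,0]
    - [2.7,-6,0]
    - [3.9,-8.6,0]
    - [5,-11,0]
    - [5.9,-13,0]
    - [6.4,-14.1,0]
    - [6.6,-14.5,0]
    - [6.6,-14.5,0]
    - [6.6,-14.5,0]
  delta_rot:
    - [0,0,0]
    - [0,0,0]
    - [0,0,0]
    - [0,0,0]
    - [0,0,0]
    - [0,0,0]
    - [0,0,0]
    - [0,0,0]
    - [0,0,0]
    - [0,0,0]
  jaw: [40,40,40,40,40,40,40,40,40,40]

```text
time_s: 27.73
ee_pos: [0.4664, -0.1256, 0.2247]
orientation: [2.314, 2.125, -0.0]
contact_force: [1.2, 0.1, 0.2]
gripper_width: 0.059
gripper_force: 27.0
```

>>> apply_moves:
  slide:
    - [0,0,2]
    - [0,0,4]
    - [0,0,6]
    - [0,0,7.5]
    - [0,0,8]
    - [0,0,8]
    - [0,0,8]
    - [0,0,8]
  delta_rot:
    - [0,0,0]
    - [0,0,0]
    - [0,0,0]
    - [0,0,0]
    - [0,0,0]
    - [0,0,0]
    - [0,0,0]
    - [0,0,0]
  jaw: [40,40,40,40,40,40,40,40]

```text
time_s: 28.4
ee_pos: [0.4665, -0.1257, 0.1457]
orientation: [2.313, 2.124, 0.001]
contact_force: [-0.0, 0.2, 0.2]
gripper_width: 0.0587
gripper_force: 27.1
```

```bash
python3 - <<'E'
from h import *
go(.4652,-.1255,.126,-4.7)
E
```

```text
slide [ 0.01 -0.14  1.97] rot [ 0.07  0.02 -0.17] w 0.0587 t 28.4 p [ 0.4665 -0.1257  0.1457]
```

>>> apply_moves:
  slide:
    - [0,-0.1,0.8]
    - [0,-0.1,1.3]
    - [0,-0.1,1.7]
    - [0,-0.1,1.9]
    - [0,-0.1,2]
    - [0,-0.1,2]
  delta_rot:
    - [0,0,0]
    - [0,0,0]
    - [0,0,0]
    - [0,0,0]
    - [0,0,0]
    - [0,0,0]
  jaw: [40,40,40,40,40,40]

```text
time_s: 28.9
ee_pos: [0.4655, -0.1254, 0.1254]
orientation: [2.313, 2.124, 0.001]
contact_force: [0.4, 1.4, 11.4]
gripper_width: 0.0592
gripper_force: 27.5
```

>>> apply_moves:
  slide:
    - [0,0,0]
    - [0,0,0]
    - [0,0,0]
    - [0,0,0]
    - [0,0,0]
    - [0,0,0]
    - [0,0,0]
  delta_rot:
    - [0,0,0]
    - [0,0,0]
    - [0,0,0]
    - [0,0,0]
    - [0,0,0]
    - [0,0,0]
    - [0,0,0]
  jaw: [72,76,80,85,95,95,95]

```text
time_s: 29.48
ee_pos: [0.4648, -0.1253, 0.125]
orientation: [-2.314, -2.125, 0.0]
contact_force: [-0.1, 0.4, 0.1]
gripper_width: 0.081
gripper_force: 0.0
```

>>> apply_moves:
  slide:
    - [0,0,-1]
    - [0,0,-3]
    - [0,0,-6]
    - [0,0,-9]
    - [0,0,-12]
    - [0,0,-15]
    - [0,0,-18]
    - [0,0,-21]
    - [0,0,-22]
    - [0,0,-22]
  delta_rot:
    - [0,0,0]
    - [0,0,0]
    - [0,0,0]
    - [0,0,0]
    - [0,0,0]
    - [0,0,0]
    - [0,0,0]
    - [0,0,0]
    - [0,0,0]
    - [0,0,0]
  jaw: [95,95,95,95,95,95,95,95,95,95]

```text
time_s: 30.32
ee_pos: [0.4657, -0.1256, 0.3484]
orientation: [2.31, 2.122, 0.004]
contact_force: [0.8, -0.0, -0.3]
gripper_width: 0.0809
gripper_force: 0.0
```

```bash
python3 - <<'E'
from h import *
import cv2
cv2.imwrite('pics/s4.png',cv2.resize(eyes.get_image('scene')[140:320,170:420],None,fx=3.2,fy=3.2,interpolation=cv2.INTER_CUBIC))
E
```

```text
(no output)
```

View pics/s4.png

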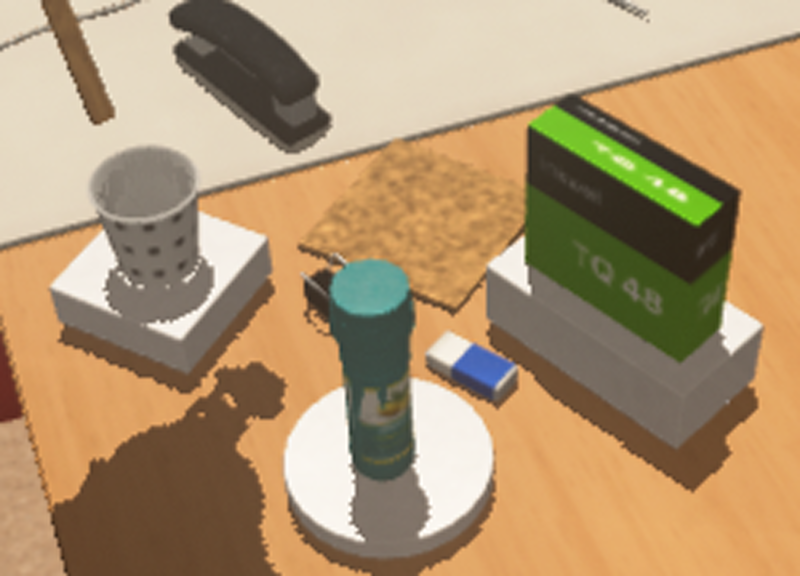

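The picture shows all three objects upright on their new plinths: cup rim (144,186), bottle cap (370,288), carton top from (528,125) to (740,188). The clip and eraser look unmoved. I'll check the centring and hand in if it's good.

```bash
python3 - <<'E'
from h import *
from rig import robot
S=(3.2,170,140)
cup=ray('scene',[(144,186)],.096,S)[0,:2]; bot=ray('scene',[(370,288)],.149,S)[0,:2]
k=ray('scene',[(528,123),(740,188)],.15,S)[:,:2]
err=[np.hypot(*(cup-[.465,-.1272])),np.hypot(*(bot-[.448,-.310])),np.hypot(*(k.mean(0)-[.593,-.3545]))]
print(cup,bot,k,k.mean(0),err)
if max(err)<.010: print(robot.hand_in())
E
```

```text
[ 0.4634 -0.1268] [ 0.4449 -0.3085] [[ 0.5818 -0.2963]
 [ 0.607  -0.4074]] [ 0.5944 -0.3519] [np.float64(0.00164230416434352), np.float64(0.003464529495979128), np.float64(0.0029757770337939388)]
the job is handed in; nothing more can be done
None
```

The job is handed in: the bottle is on the round plinth, the cup on the square one and the carton on the oblong one, all upright and within about 4 mm of centre by my last camera measurement; the clip and eraser looked unmoved, and the hand-in returned no verdict.

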